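Close the spark-trap pot with its keyed lid

ROBOT

A 6-joint arm with a two-finger parallel gripper is mounted at the origin on the work surface. World frame = base frame: x ahead of the robot, y to its left, z up, the work surface at z = 0. Lengths are in mm, angles in rad, forces in N, time in s.
With the tool pointing down it reaches from about 400 to 925 mm from the base axis. Payload 12.5 kg.
Tool frame: the origin (TCP) lies on the mounting face of the last link; the fingertips stand 190 mm ahead of it and the grasp point (between the pads) lies 171 mm ahead of it; x points along the fingers, y is the direction in which the jaws open and shut, and the axes are right-handed (so a half turn about x gives the same grasp; the last joint's range is limited). The gripper opens to 95 mm and grips with 3 to 60 N. Pads are 20 mm wide; open, the fingers measure 119 mm over their backs; the gripper's body (75 mm by 180 mm) begins 59 mm behind the grasp point.
Start: joints at [-1.453, 0.491, 1.559, -0, 1.092, -0.106], TCP at [138.73, -609.409, 404.761] pointing down, gripper open.
Joint ranges: [-3.1, 3.1], [-0.84, 2.19], [0.05, 2.79], [-1.13, 4.28], [0.06, 2.93], [-2.69, 2.69]. Speed limits (rad/s): [2.22, 2.22, 2.79, 3.14, 3.14, 3.14].

INTERFACE

Orientations are given as [roll, pitch, yaw] about the fixed x, y, z axes, in that order (R = Rz(yaw) Ry(pitch) Rx(roll)).
In Python, from cell import env, eyes gives the robot as it stands. The module is installed in compiled form; this text tells all that it offers.
- The arm moves only by the tool jog_arm, never from a script. Its argument "deltas" is one flat list of numbers, 7 for each row, row after row: the shift along the tool's x, y, z in mm, then the turn, a rotation vector about the tool's x, y, z in rad, then the opening, from 0 (shut) to 1 (fully open). A call has 1 to 10 rows; each row shifts and turns the pose as measured when the row begins, along the tool's axes as they then stand; what a row does not reach is not made up. A row lasts 1/8 s, in which the tool goes at most 62.5 mm and 10.7 degrees, less where a joint would pass 70% of its speed; a pose out of reach is approached as far as the arm can. A call is refused whole if a number of a shift passes 62.5 or a number of a turn 0.188, either way. A call with a gripper value outside its range is refused whole. The fingers move at their own pace and stop on an object; the grip force is fixed at half the most. Time passes only in rows, so rows that do not move let the fingers close. It gives the time, the measured TCP pose, the force and the opening at its end, in the units of the state.
- env.state(): the state, without advancing time (a new reading comes with each control period).
- eyes.read_camera(name): name is "scene" or "top"; returns a dict with "image" (400x640x3 uint8, red, green, blue), "fovy" (degrees; the focal length in pixels is half the picture's height over the tangent of half this angle, whatever the lens; pixels are square), "cx", "cy" (the principal point, pixels), "world_from_camera" (4x4, takes a point from camera to world coordinates). Camera axes: x right, y up, looking along -z (the intrinsics and any distortion apply to the point x, -y, -z); pixel columns grow to the right and rows downward; lengths in mm; the calibration is good to about 2 mm. A picture is of the moment at which its call begins. There is no depth.
- env.job_done(): hands the job in, once; it reports no verdict.
The state is a dict: "t": time; "joints": joint angles; "qvel": joint speeds; "tau": joint torques, N m; "eef_pos": TCP position; "tcp_rot": TCP orientation; "ft_force": force on the tool from outside, world axes, zero at the start; "moment": the same for the moment, N m; "opening": opening from 0.0 (shut) to 1.0 (fully open).
Only numpy, scipy, OpenCV 4.12 (cv2) and the standard library are available. Lean on these libraries where they do the work, as an engineer would, in place of code of your own. Each camera call takes 0.05 s, during which the arm holds its last target.

TASK

Lift the lid by its handle off the pile of pipe rings and set it on the grey spark-trap pot with its key resting on the rim, well to one side of the notch (30 to 60 degrees round from it). Then, keeping the lid down on the rim, turn it until the key comes to the notch and drops in, seat the lid fully home and flush on the rim, and let go. Leave the pipe rings and the other things on the bench where they are.

Things in the scene. Friction and masses are not known exactly. Their poses are not given: they have to be found in the camera images.
- pot: Grey steel spark-trap pot, round, open-topped, fixed to the bench: 90 mm high, outer diameter 120, mouth diameter 100 (rim 10 wide), foot flange diameter 156. Origin: centre of its underside; z up; x points from its axis to the one notch in its rim. A pipe stub (collar diameter 54, centre 36 up) sticks out on the -x side to 98 mm. Pot and pile may stand left or right.
- pot_mouth (a point): Centre of the pot's mouth: on its axis, level with the rim's top, 90 mm above the bench. Axes as pot.
- pot_notch (a point): Middle of the notch, level with the rim's top, 55 mm from pot_mouth along the pot's x. The notch is cut through the rim, 17 mm wide along it and 12 mm deep. Outside below it a square boss, 26 mm wide, from 30 to 70 mm above the bench, sticks out to 78 mm from the axis and shows the notch's place when the lid covers it. Axes as pot.
- lid: Aluminium lid, 0.25 to 0.5 kg: disc of diameter 140, 6 mm thick, dark steel bar handle on top. Origin: centre of the disc's underside; z up; x points to the key. Under the disc a round plug of diameter 94, 18 mm deep, chamfered, centres it in the pot's mouth with 3 mm play all round. At first it lies flat on the pile, its underside 60 mm above the bench, plug and key hanging free inside the ring.
- lid_grip (a point): Centre of the lid's bar handle, to be grasped here: 37 mm above the disc's underside, on the lid's axis. The bar runs along the lid's x: 84 mm long, 16 mm wide (across y), 14 mm high, with a 24 mm gap under it to the disc; two small posts carry it 36 mm either side of the centre. Axes as lid.
- lid_under (a point): Centre of the underside of the lid's disc. With the key on the rim it is held up to 9 mm above the rim (the lid may lean); with the key in the notch the disc lies flat on the rim. Axes as lid.
- lid_key (a point): Point of the disc's underside above the key, 55 mm from the lid's axis along its x; meets pot_notch when home. The key is a tooth under the disc, 12 mm wide, 9 mm deep, reaching 59.5 mm from the axis. A flat tab, 18 mm wide, sticking out of the disc's edge to 84 mm from the axis, shows the key's direction from above. Axes as lid.
- ring_low: Lower of two sawn rings of steel pipe stacked on each other: outer diameter 160, inner 132, height 30, 1.5 kg, loose. Origin: centre of its underside. Leave where it is.
- ring_top: Upper of the two pipe rings: outer diameter 148, inner 128, height 30, 1 kg, loose; the lid lies on it. Origin: centre of its underside. Leave where it is.
- hammer_grip (a point): Handle of a hammer, 200 mm long, lying on the bench. Leave alone.
- brush_grip (a point): Handle of a brush, 200 mm long, lying on the bench. Leave alone.
- tin: Closed steel tin, diameter 72, 120 high, standing on the bench. Origin: centre of its underside. Leave alone.
- angle: Steel angle piece, 100 by 40 mm foot, 80 high, standing on the bench. Origin: centre of its underside. Leave alone.
Not all that is in view belongs to the job. What is meant by the lid is not brown, and is the larger of those in its own colour. What is shaped like the ring_top but black is not meant.

How it is judged:
By the outcome, as a careful person would: the job done as asked, in the order asked, and still so for the second after the job is handed in, with the robot touching nothing.
It also fails if it takes over 48 s, if anything falls off the work surface, if the arm or the gripper's body presses on something with over 40 N, if the wrist force passes 120 N, or if a joint passes its speed limit or range.

## Working session

There is one attempt and no reset: what is moved stays moved. The work goes in short steps, Python scripts to look and compute and a tool call to move; the robot and the scene stay as the last step left them, time stands still between calls to the robot, and variables do not carry over. Pictures are saved under pics/ and viewed, and the job is handed in when it is done.

Besides the shell and the picture viewer there is one more tool, called after "Call:" by a JSON object that holds its "api" and its "payload". jog_arm: Moves the arm, as the interface text tells. Its arguments: {"type":"object","properties":{"deltas":{"type":"array","items":{"type":"number"}}},"required":["deltas"]}

```bash
mkdir -p pics; python3 - <<'E'
from cell import env, eyes
import cv2
s=env.state();print(s)
for n in("scene","top"):
    c=eyes.read_camera(n);cv2.imwrite(f"pics/{n}0.png",c["image"][:,:,::-1])
    print(n,{k:v for k,v in c.items() if k!="image"})
E
```

```text
{'t': 0.0, 'joints': array([-1.45262507e+00,  4.91564622e-01,  1.55943342e+00, -3.01001943e-06,
        1.09166540e+00, -1.05610899e-01]), 'qvel': array([-2.08247735e-04, -3.28795381e-05,  1.23712537e-03, -1.22632851e-05,
       -6.66262983e-05,  3.48164343e-04]), 'tau': array([ 1.09774610e-03, -6.12643933e+01, -2.58184719e+01,  6.92094094e-02,
        4.81515401e-02, -1.11647503e-04]), 'eef_pos': array([ 138.71183472, -609.38800213,  404.16400592]), 'tcp_rot': array([-1.67391411,  1.56972554,  1.69146209]), 'ft_force': array([0.0182049 , 0.19762761, 0.09076669]), 'moment': array([-0.06184694, -0.04561056, -0.01119001]), 'opening': 0.9984948504727034}
scene {'fovy': 48.45941312324674, 'cx': 323.24592014874145, 'cy': 194.94226952866657, 'world_from_camera': array([[-2.65919832e-01, -7.17460531e-01,  6.43845501e-01,
         1.28202815e+03],
       [ 9.63975259e-01, -1.93618595e-01,  1.82382946e-01,
         2.15130283e+02],
       [-6.19210362e-03,  6.69150376e-01,  7.43101226e-01,
         9.67773369e+02],
       [ 0.00000000e+00,  0.00000000e+00,  0.00000000e+00,
         1.00000000e+00]])}
top {'fovy': 45.02343330842453, 'cx': 316.39967645379494, 'cy': 193.41692657740356, 'world_from_camera': array([[-4.98592855e-03,  9.98048200e-01, -6.22489489e-02,
         4.06500281e+02],
       [-9.99978080e-01, -5.24740834e-03, -4.03777393e-03,
        -2.28048258e+01],
       [-4.35653866e-03,  6.22274523e-02,  9.98052486e-01,
         1.81610239e+03],
       [ 0.00000000e+00,  0.00000000e+00,  0.00000000e+00,
         1.00000000e+00]])}
```

View pics/scene0.png

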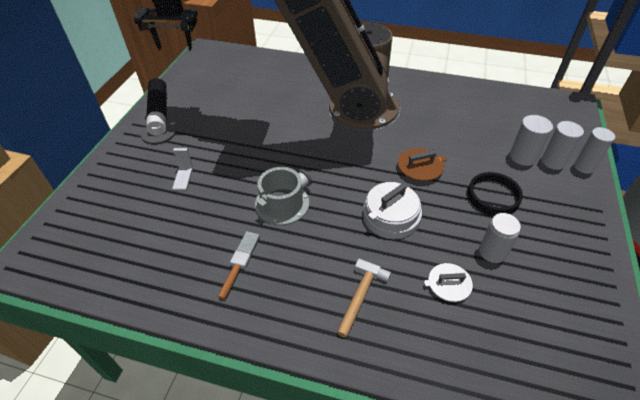

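View pics/top0.png

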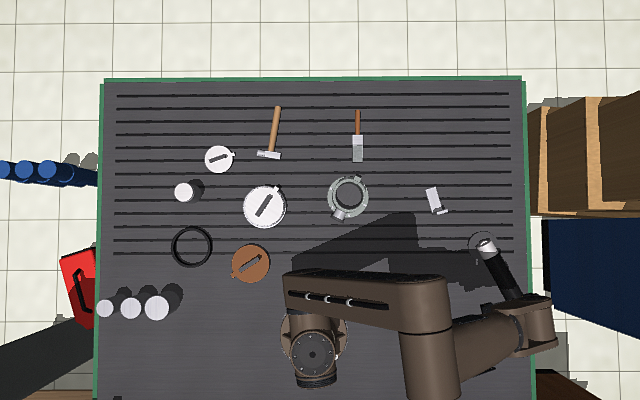

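```bash
python3 - <<'E'
import cv2,numpy as np
t=cv2.imread("pics/top0.png");s=cv2.imread("pics/scene0.png")
a=cv2.resize(t[165:240,230:390],None,fx=5,fy=5,interpolation=cv2.INTER_CUBIC)
b=cv2.resize(s[155:245,240:440],None,fx=4,fy=4,interpolation=cv2.INTER_CUBIC)
cv2.imwrite("pics/a.png",a);cv2.imwrite("pics/b.png",b)
E
```

```text
(no output)
```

View pics/a.png

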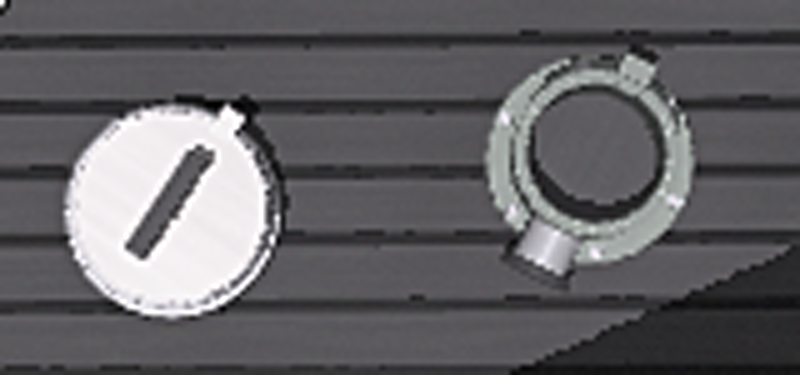

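View pics/b.png

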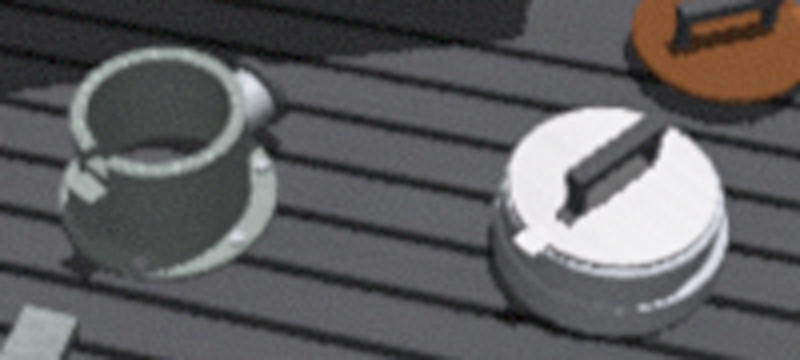

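```bash
cat > h.py <<'E'
from cell import env, eyes
import cv2,numpy as np
def cam(n):
    c=eyes.read_camera(n);im=c["image"][:,:,::-1].copy()
    f=im.shape[0]/2/np.tan(np.radians(c["fovy"]/2))
    K=np.array([[f,0,c["cx"]],[0,f,c["cy"]],[0,0,1]])
    W=c["world_from_camera"];E=np.linalg.inv(W);E=np.diag([1,-1,-1,1])@E
    return im,K@E[:3]
def proj(P,X):
    X=np.asarray(X,float).reshape(-1,3);p=np.c_[X,np.ones(len(X))]@P.T;return p[:,:2]/p[:,2:]
def rect(im,P,z,cx,cy,h=100,s=4):
    # metric view at height z: image col -> -y, row -> -x ; s px per mm
    H=P@np.array([[1,0,0],[0,1,0],[0,0,z],[0,0,1.]])
    # out px (u,v): y=cy+h-u/s ; x=cx+h-v/s
    A=np.array([[0,-1/s,cx+h],[-1/s,0,cy+h],[0,0,1]])
    return cv2.warpPerspective(im,H@A,(int(2*h*s),int(2*h*s)),flags=cv2.INTER_CUBIC|cv2.WARP_INVERSE_MAP)
E
python3 - <<'E'
from h import *
for n in("top","scene"):
    im,P=cam(n)
    np.savez(f"{n}.npz",im=im,P=P)
    if n=="top":
        # rough centres
        from numpy.linalg import solve
        def unp(uv,z):
            H=P@np.array([[1,0,0],[0,1,0],[0,0,z],[0,0,1.]]);q=solve(H,[*uv,1]);return q[:2]/q[2]
        L=unp((264.5,206.5),66);Q=unp((350,196),90);print(L,Q)
        L=np.round(L);Q=np.round(Q)
    a=rect(im,P,66,*L,h=95,s=2.1);a2=rect(im,P,104,*L,h=95,s=2.1);b=rect(im,P,90,*Q,h=95,s=2.1)
    for q in(a,a2,b):
        c=q.shape[0]//2
    cv2.circle(a,(c,c),147,(0,0,255),1);cv2.circle(b,(c,c),126,(0,0,255),1);cv2.circle(b,(c,c),105,(0,0,255),1);cv2.circle(a2,(c,c),3,(0,0,255),-1)
    cv2.imwrite(f"pics/r_{n}.png",np.hstack([a[:, :],b])) 
    cv2.imwrite(f"pics/r2_{n}.png",a2)
E
```

```text
[469.07091904 172.87256993] [ 504.25579216 -136.11910169]
```

View pics/r_top.png

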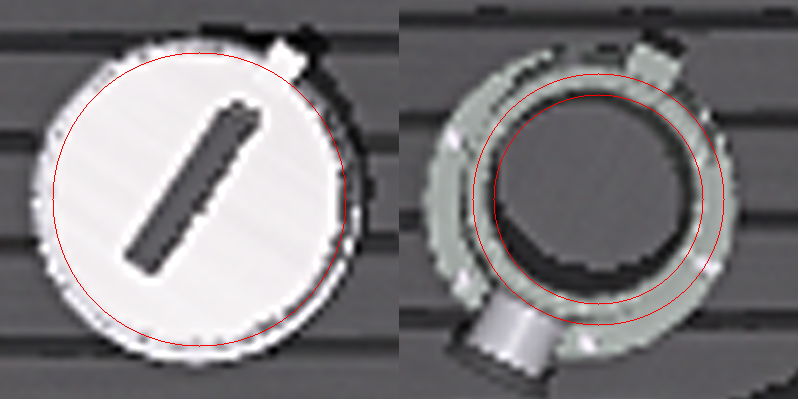

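View pics/r_scene.png

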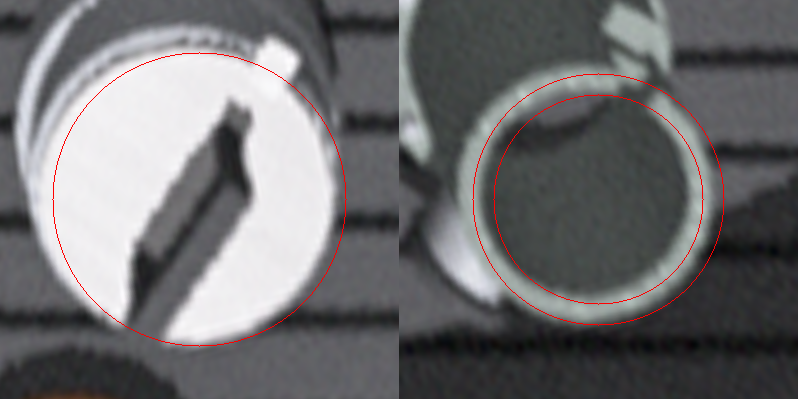

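```bash
cat > fit.py <<'E'
from h import *
from scipy.optimize import minimize
from scipy.ndimage import map_coordinates,gaussian_filter
def load(n): d=np.load(f"{n}.npz");return d["im"],d["P"]
def radial(im,P,c,z,R,w=1.5,absol=True,ang=None):
    g=im.astype(float).mean(2)
    t=np.radians(np.arange(0,360,1.)) if ang is None else np.radians(ang)
    def smp(r):
        X=np.c_[c[0]+r*np.cos(t),c[1]+r*np.sin(t),np.full(len(t),z)]
        uv=proj(P,X);return map_coordinates(g,[uv[:,1],uv[:,0]],order=1)
    d=smp(R-w)-smp(R+w)
    return d
def fitc(im,P,c0,z,Rs,signs,ang=None):
    best=None
    f=lambda c:-sum(np.clip(s*radial(im,P,c,z,R,ang=ang),-20,60).mean() for R,s in zip(Rs,signs))
    g=[(f((c0[0]+i,c0[1]+j)),i,j) for i in np.arange(-12,13,1.) for j in np.arange(-12,13,1.)]
    m=min(g);r=minimize(f,[c0[0]+m[1],c0[1]+m[2]],method="Nelder-Mead",options=dict(xatol=.05,fatol=.01))
    return r.x,-r.fun
E
cat > f1.py <<'E'
from fit import *
for n in("top","scene"):
    im,P=load(n)
    print(n,"pot",fitc(im,P,(504,-136),90,(60,50),(1,1)) , fitc(im,P,(504,-136),90,(50,),(1,)),fitc(im,P,(504,-136),90,(60,),(1,)))
    print(n,"lid",fitc(im,P,(469,173),66,(70,),(1,)),fitc(im,P,(469,173),60,(70,),(1,)))
E
python3 f1.py
```

```text
top pot (array([ 493.13606325, -139.49325102]), np.float64(17.67027135738966)) (array([ 500.36361814, -124.58537742]), np.float64(16.630525783648224)) (array([ 507.84817007, -133.12101297]), np.float64(23.52517037313385))
top lid (array([473.5748822 , 176.74159431]), np.float64(35.23162304448791)) (array([473.84922381, 176.96120305]), np.float64(33.76343734828184))
scene pot (array([ 506.52564601, -129.21212066]), np.float64(16.13564332483934)) (array([ 503.36198718, -141.24014688]), np.float64(11.956149622012648)) (array([ 506.48616205, -129.21527621]), np.float64(35.4076239985688))
scene lid (array([470.48408132, 179.77860643]), np.float64(46.22217444079543)) (array([465.33306232, 179.70564097]), np.float64(45.31294215072473))
```

View pics/r2_top.png

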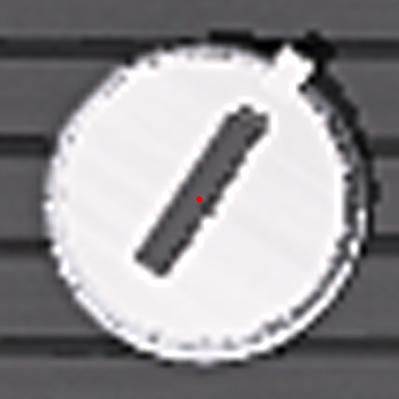

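View pics/r2_scene.png

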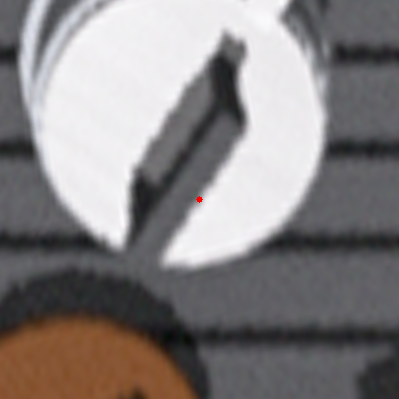

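```bash
sed -i 's/(1,1))/(1,-1))/;s/(50,),(1,)/(50,),(-1,)/' f1.py; python3 f1.py; python3 - <<'E'
import cv2,numpy as np
t=cv2.imread("pics/top0.png");s=cv2.imread("pics/scene0.png")
a=cv2.resize(t[180:232,238:290],(396,396),interpolation=cv2.INTER_NEAREST)
b=cv2.resize(s[175:241,358:424],(396,396),interpolation=cv2.INTER_NEAREST)
cv2.imwrite("pics/c.png",np.hstack([a,b]))
E
```

```text
top pot (array([ 507.72530746, -132.6464118 ]), np.float64(79.99390792844318)) (array([ 507.30821528, -131.61466284]), np.float64(58.36351246355733)) (array([ 507.84817007, -133.12101297]), np.float64(23.52517037313385))
top lid (array([473.5748822 , 176.74159431]), np.float64(35.23162304448791)) (array([473.84922381, 176.96120305]), np.float64(33.76343734828184))
scene pot (array([ 506.84930263, -129.20665781]), np.float64(78.16148030653292)) (array([ 507.16371538, -129.14164941]), np.float64(42.919775052146505)) (array([ 506.48616205, -129.21527621]), np.float64(35.4076239985688))
scene lid (array([470.48408132, 179.77860643]), np.float64(46.22217444079543)) (array([465.33306232, 179.70564097]), np.float64(45.31294215072473))
```

View pics/c.png

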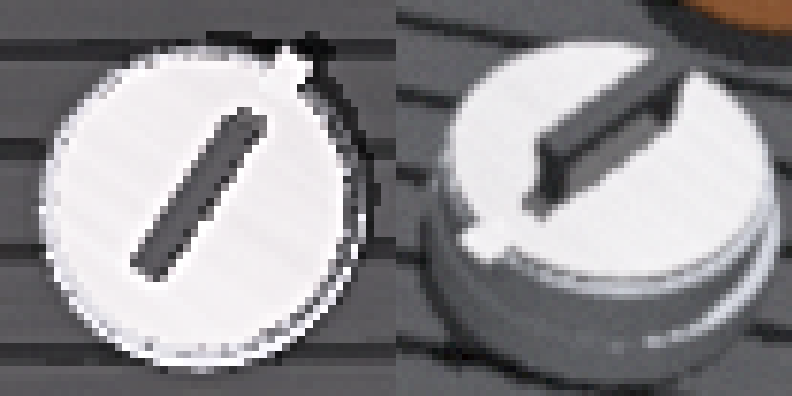

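```bash
cat > ov.py <<'E'
from fit import *
def T(p,yaw,pts):
    c,s=np.cos(yaw),np.sin(yaw);pts=np.asarray(pts,float);return np.c_[p[0]+c*pts[:,0]-s*pts[:,1],p[1]+s*pts[:,0]+c*pts[:,1],pts[:,2]+p[2]]
t=np.linspace(0,2*np.pi,181)
def circ(r,z):return np.c_[r*np.cos(t),r*np.sin(t),0*t+z]
def box(x0,x1,y0,y1,z):return np.array([[x0,y0,z],[x1,y0,z],[x1,y1,z],[x0,y1,z],[x0,y0,z]])
LID=[circ(70,6),box(-42,42,-8,8,44),box(70,84,-9,9,6),box(-42,42,-8,8,30)]
POT=[circ(60,90),circ(50,90),box(50,60,-8.5,8.5,90),box(60,78,-13,13,70),circ(78,6)]
def over(im,P,objs,uc,vc,h=26,s=15):
    u0,v0=int(uc-h),int(vc-h);cr=im[v0:v0+2*h,u0:u0+2*h]
    o=cv2.resize(cr,None,fx=s,fy=s,interpolation=cv2.INTER_CUBIC)
    cols=[(0,0,255),(255,0,0),(0,160,0),(255,0,255),(0,200,200)]
    for M,p,yaw in objs:
        for k,L in enumerate(M):
            uv=(proj(P,T(p,yaw,L))-[u0,v0]+.5)*s
            cv2.polylines(o,[np.round(uv*16).astype(np.int32)],False,cols[k],1,cv2.LINE_AA,4)
    return o
E
python3 - <<'E'
from ov import *
r=np.radians
it,Pt=load("top");is_,Ps=load("scene")
for k,M,pt,ps,y in(("lid",LID,(473.6,176.7,60),(470.5,179.8,60),r(-33)),("pot",POT,(507.7,-132.6,0),(506.8,-129.2,0),r(-25))):
    o=[]
    for im,P,p in((it,Pt,pt),(is_,Ps,ps)):
        uv=proj(P,[p[0],p[1],80])[0];h=26 if P is Pt else 33
        o.append(cv2.resize(over(im,P,[(M,p,y)],*uv,h=h,s=12),(400,400),interpolation=cv2.INTER_AREA))
    cv2.imwrite(f"pics/ov_{k}.png",np.hstack(o))
E
```

```text
(no output)
```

View pics/ov_lid.png

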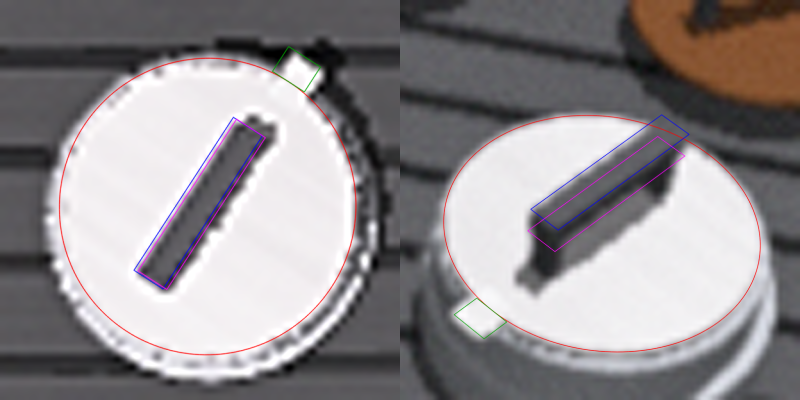

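View pics/ov_pot.png

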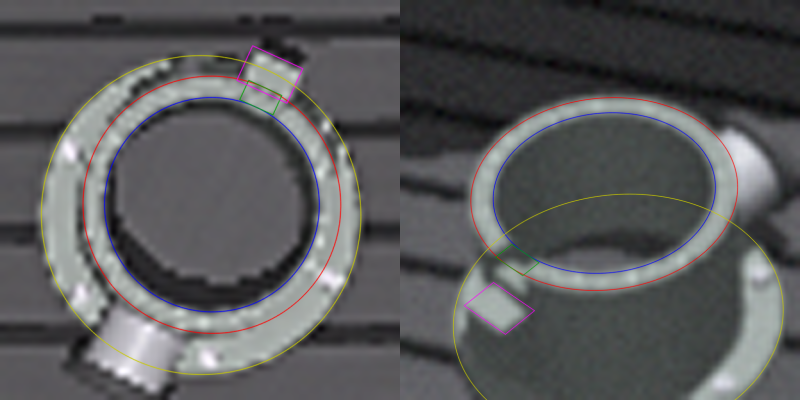

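```bash
cat > pl.py <<'E'
from h import *
from scipy.spatial.transform import Rotation as Ro
def now():
    s=env.state();R=Ro.from_euler("xyz",s["tcp_rot"]).as_matrix()
    return s,np.array(s["eef_pos"]),R
def tgtR(phi): # tool x down, y at phi
    x=np.array([0,0,-1.]);y=np.array([np.cos(phi),np.sin(phi),0]);return np.column_stack([x,y,np.cross(x,y)])
def plan(p,R,p1,R1,n,op):
    rv=Ro.from_matrix(R.T@R1).as_rotvec();out=[]
    for i in range(n):
        Ri=R@Ro.from_rotvec(rv*i/n).as_matrix()
        out+=[*np.round(Ri.T@((p1-p)/n),1),*np.round(rv/n,4),op]
    print(n,"max",np.abs(np.array(out).reshape(n,7)).max(0));print([float(x) for x in out])
def report():
    s,p,R=now();print("t",round(s["t"],2),"p",p.round(1),"phi",np.degrees(np.arctan2(R[1,1],R[0,1])).round(2),"xdir",R[:,0].round(4),"j",np.round(s["joints"],3),"F",s["ft_force"].round(1),"M",s["moment"].round(2),"op",round(s["opening"],3))
    return s,p,R
E
python3 - <<'E'
from pl import *
s,p,R=report()
A=np.array([430,-330,400]);phi=np.radians
f0=np.arctan2(R[1,1],R[0,1])
print(R.round(3))
plan(p,R,A,tgtR(f0),8,1)
E
```

```text
t 0.2 p [ 138.7 -609.4  404.4] phi -77.18 xdir [-1.e-04  7.e-04 -1.e+00] j [-1.453  0.491  1.559  0.     1.092 -0.106] F [0.  0.4 0.3] M [ 0.01 -0.01  0.07] op 1.002
[[-0.     0.222 -0.975]
 [ 0.001 -0.975 -0.222]
 [-1.    -0.001 -0.   ]]
8 max [6.00e-01 2.60e+01 4.32e+01 0.00e+00 0.00e+00 1.00e-04 1.00e+00]
[0.6, -26.0, -43.2, -0.0, -0.0, 0.0001, 1.0, 0.6, -26.0, -43.2, -0.0, -0.0, 0.0001, 1.0, 0.6, -26.0, -43.2, -0.0, -0.0, 0.0001, 1.0, 0.6, -26.0, -43.2, -0.0, -0.0, 0.0001, 1.0, 0.6, -26.0, -43.2, -0.0, -0.0, 0.0001, 1.0, 0.6, -26.0, -43.2, -0.0, -0.0, 0.0001, 1.0, 0.6, -26.0, -43.2, -0.0, -0.0, 0.0001, 1.0, 0.6, -26.0, -43.2, -0.0, -0.0, 0.0001, 1.0]
```

```bash
python3 - <<'E'
from pl import *
s,p,R=now()
plan(p,R,np.array([430,-330,400.]),tgtR(np.radians(18)),10,1)
E
```

```text
10 max [5.000e-01 3.290e+01 4.030e+01 1.661e-01 1.000e-04 0.000e+00 1.000e+00]
[0.5, -20.8, -34.6, -0.1661, -0.0001, 0.0, 1.0, 0.5, -14.8, -37.6, -0.1661, -0.0001, 0.0, 1.0, 0.4, -8.4, -39.5, -0.1661, -0.0001, 0.0, 1.0, 0.4, -1.7, -40.3, -0.1661, -0.0001, 0.0, 1.0, 0.4, 5.0, -40.1, -0.1661, -0.0001, 0.0, 1.0, 0.4, 11.5, -38.7, -0.1661, -0.0001, 0.0, 1.0, 0.4, 17.8, -36.2, -0.1661, -0.0001, 0.0, 1.0, 0.4, 23.5, -32.8, -0.1661, -0.0001, 0.0, 1.0, 0.4, 28.6, -28.5, -0.1661, -0.0001, 0.0, 1.0, 0.4, 32.9, -23.3, -0.1661, -0.0001, 0.0, 1.0]
```

Call:
{"api": "jog_arm", "payload": {"deltas": [0.5, -21, -35, -0.166, 0, 0, 1, 0.5, -15, -38, -0.166, 0, 0, 1, 0.5, -8, -40, -0.166, 0, 0, 1, 0.5, -2, -40, -0.166, 0, 0, 1, 0.5, 5, -40, -0.166, 0, 0, 1, 0.5, 12, -39, -0.166, 0, 0, 1, 0.5, 18, -36, -0.166, 0, 0, 1, 0.5, 24, -33, -0.166, 0, 0, 1, 0.5, 29, -29, -0.166, 0, 0, 1, 0.5, 33, -23, -0.166, 0, 0, 1]}}

```text
t: 1.45
eef_pos: [433.2, -315.8, 398.2]
tcp_rot: [3.015, 1.569, 1.806]
ft_force: [-0.2, -0.3, 1.2]
opening: 1.0
```

```bash
python3 - <<'E'
from pl import *
s,p,R=report()
plan(p,R,np.array([471.5,177.5,345.]),tgtR(np.radians(56.5)),10,1)
E
```

```text
t 1.45 p [ 433.2 -315.8  398.2] phi 20.74 xdir [-4.0e-04  1.8e-03 -1.0e+00] j [-7.530e-01  3.730e-01  1.784e+00  1.000e-03  9.860e-01 -1.116e+00] F [-0.2 -0.3  1.2] M [ 0.01 -0.21 -0.01] op 1.0
10 max [5.40e+00 4.17e+01 4.48e+01 6.24e-02 2.00e-04 1.00e-04 1.00e+00]
[5.4, 21.1, -44.8, -0.0624, -0.0002, -0.0001, 1.0, 5.4, 23.8, -43.4, -0.0624, -0.0002, -0.0001, 1.0, 5.4, 26.5, -41.8, -0.0624, -0.0002, -0.0001, 1.0, 5.4, 29.0, -40.1, -0.0624, -0.0002, -0.0001, 1.0, 5.4, 31.5, -38.2, -0.0624, -0.0002, -0.0001, 1.0, 5.4, 33.8, -36.1, -0.0624, -0.0002, -0.0001, 1.0, 5.4, 36.0, -34.0, -0.0624, -0.0002, -0.0001, 1.0, 5.3, 38.0, -31.7, -0.0624, -0.0002, -0.0001, 1.0, 5.3, 39.9, -29.2, -0.0624, -0.0002, -0.0001, 1.0, 5.3, 41.7, -26.7, -0.0624, -0.0002, -0.0001, 1.0]
```

Call:
{"api": "jog_arm", "payload": {"deltas": [5.4, 21, -45, -0.0624, 0, 0, 1, 5.4, 24, -43, -0.0624, 0, 0, 1, 5.4, 26.5, -42, -0.0624, 0, 0, 1, 5.4, 29, -40, -0.0624, 0, 0, 1, 5.4, 31.5, -38, -0.0624, 0, 0, 1, 5.4, 34, -36, -0.0624, 0, 0, 1, 5.4, 36, -34, -0.0624, 0, 0, 1, 5.3, 38, -31.7, -0.0624, 0, 0, 1, 5.3, 40, -29, -0.0624, 0, 0, 1, 5.3, 41.7, -26.7, -0.0624, 0, 0, 1]}}

```text
t: 2.7
eef_pos: [467.8, 193.1, 343.8]
tcp_rot: [1.022, 1.568, 0.459]
ft_force: [0.6, -0.9, -0.3]
opening: 1.003
```

```bash
python3 - <<'E'
from pl import *
s,p,R=report()
o=[]
for n in("scene","top"):
    im,P=cam(n);np.savez(f"{n}1.npz",im=im,P=P)
    uv=proj(P,[471.5,177.5,150])[0].astype(int)
    g=proj(P,[p+R[:,0]*171,p+R[:,0]*190])
    cr=im[uv[1]-60:uv[1]+60,uv[0]-60:uv[0]+60]
    cr=cv2.resize(cr,(400,400),interpolation=cv2.INTER_CUBIC)
    for q in g:
        cv2.circle(cr,tuple(((q-uv+60)*400/120).astype(int)),3,(0,0,255),1)
    o.append(cr)
cv2.imwrite("pics/hov.png",np.hstack(o))
E
```

```text
t 2.7 p [467.8 193.1 343.8] phi 57.74 xdir [ 0.0025  0.0012 -1.    ] j [ 2.610e-01  4.020e-01  1.917e+00  1.000e-03  8.200e-01 -7.480e-01] F [ 0.6 -0.9 -0.3] M [ 0.03 -0.22  0.03] op 1.003
```

View pics/hov.png

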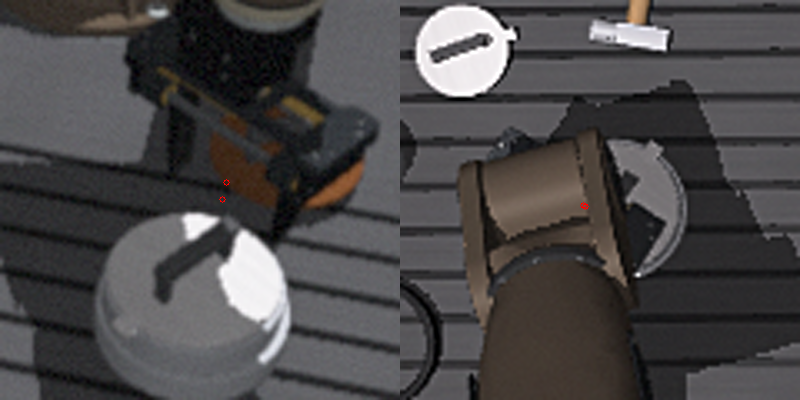

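```bash
python3 - <<'E'
from pl import *
s,p,R=report()
plan(p,R,np.array([471.5,177.5,300.]),tgtR(np.radians(56.5)),3,1)
E
```

```text
t 2.8 p [467.6 194.8 343.4] phi 57.93 xdir [ 0.002   0.0016 -1.    ] j [ 2.640e-01  4.030e-01  1.916e+00  1.000e-03  8.200e-01 -7.480e-01] F [ 0.2 -0.6 -0.4] M [ 0.01 -0.16 -0.03] op 1.001
3 max [1.44e+01 4.20e+00 4.20e+00 8.30e-03 3.00e-04 8.00e-04 1.00e+00]
[14.4, -4.2, 4.1, 0.0083, 0.0003, -0.0008, 1.0, 14.4, -4.2, 4.2, 0.0083, 0.0003, -0.0008, 1.0, 14.4, -4.2, 4.2, 0.0083, 0.0003, -0.0008, 1.0]
```

Call:
{"api": "jog_arm", "payload": {"deltas": [14.4, -4.2, 4.2, 0.008, 0, 0, 1, 14.4, -4.2, 4.2, 0.008, 0, 0, 1, 14.4, -4.2, 4.2, 0.008, 0, 0, 1, 0, 0, 0, 0, 0, 0, 1, 0, 0, 0, 0, 0, 0, 1]}}

```text
t: 3.42
eef_pos: [471.6, 172.6, 296.7]
tcp_rot: [2.182, 1.57, 1.591]
ft_force: [0.5, -0.6, -0.6]
opening: 0.997
```

```bash
python3 - <<'E'
from pl import *
s,p,R=report()
plan(p,R,np.array([471.5,177.5,268.]),tgtR(np.radians(56.5)),3,1)
im,P=cam("scene");np.savez("scene2.npz",im=im,P=P)
uv=proj(P,[471.5,177.5,110])[0].astype(int)
g=proj(P,[p+R[:,0]*171,p+R[:,0]*190])
y=R[:,1];z=R[:,2]
h=46
o=cv2.resize(im[uv[1]-h:uv[1]+h,uv[0]-h:uv[0]+h],(600,600),interpolation=cv2.INTER_CUBIC)
k=600/(2*h)
for d in(-47.5,47.5):
    L=proj(P,[p+R[:,0]*190+y*d-z*10,p+R[:,0]*190+y*d+z*10])
    q=((L-uv+h+.5)*k).astype(int);cv2.line(o,tuple(q[0]),tuple(q[1]),(0,0,255),1)
cv2.imwrite("pics/hov2.png",o)
E
```

```text
t 3.42 p [471.6 172.6 296.7] phi 56.15 xdir [-0.e+00  7.e-04 -1.e+00] j [ 2.19e-01  4.69e-01  1.97e+00  1.00e-03  7.02e-01 -7.62e-01] F [ 0.5 -0.6 -0.6] M [ 0.05 -0.17 -0.  ] op 0.997
3 max [9.6e+00 1.3e+00 9.0e-01 2.1e-03 1.0e-04 2.0e-04 1.0e+00]
[9.6, 1.3, -0.9, -0.0021, -0.0001, -0.0002, 1.0, 9.6, 1.3, -0.9, -0.0021, -0.0001, -0.0002, 1.0, 9.6, 1.3, -0.9, -0.0021, -0.0001, -0.0002, 1.0]
```

View pics/hov2.png

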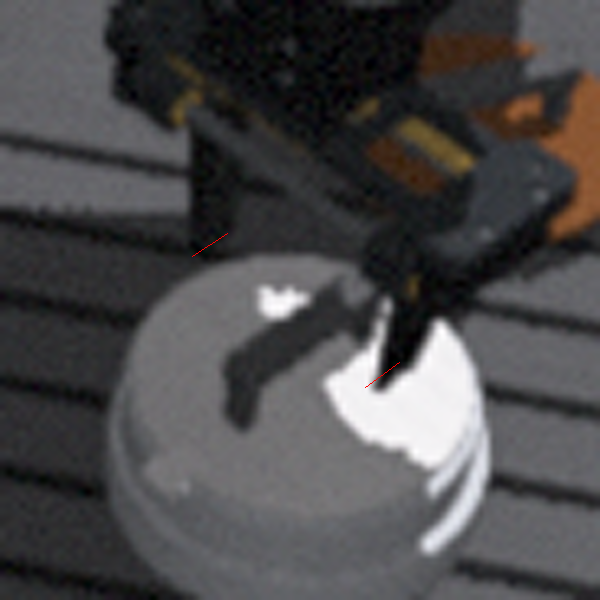

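Call:
{"api": "jog_arm", "payload": {"deltas": [8, 1.5, -1, -0.002, 0, 0, 1, 8, 1.5, -1, -0.002, 0, 0, 1, 5, 1, -1, 0, 0, 0, 1, 3, 0, 0, 0, 0, 0, 1, 1, 0, 0, 0, 0, 0, 1, 0, 0, 0, 0, 0, 0, 1]}}

```text
t: 4.22
eef_pos: [471.2, 178.4, 270.6]
tcp_rot: [1.254, 1.569, 0.668]
ft_force: [-0.1, -0.4, 0.7]
opening: 0.998
```

```bash
python3 - <<'E'
from pl import *
s,p,R=report()
plan(p,R,np.array([471.5,177.8,268.]),tgtR(np.radians(56.5)),1,1)
E
```

```text
t 4.22 p [471.2 178.4 270.6] phi 56.44 xdir [ 0.0013  0.001  -1.    ] j [ 2.310e-01  5.140e-01  1.988e+00  1.000e-03  6.390e-01 -7.550e-01] F [-0.1 -0.4  0.7] M [ 0.06 -0.12 -0.07] op 0.998
1 max [2.6e+00 3.0e-01 6.0e-01 1.0e-03 5.0e-04 1.6e-03 1.0e+00]
[2.6, -0.3, 0.6, -0.001, 0.0005, -0.0016, 1.0]
```

Call:
{"api": "jog_arm", "payload": {"deltas": [2.6, 0, 0, 0, 0, 0, 0.4, 0, 0, 0, 0, 0, 0, 0.3, 0, 0, 0, 0, 0, 0, 0.3, 0, 0, 0, 0, 0, 0, 0.3]}}

```text
t: 4.72
eef_pos: [471.3, 178.3, 268.1]
tcp_rot: [1.132, 1.568, 0.546]
ft_force: [0.3, 1.0, -0.8]
opening: 0.637
```

```bash
python3 - <<'E'
from pl import *
s,p,R=report()
im,P=cam("scene")
uv=proj(P,[471.5,177.5,100])[0].astype(int)
h=36
cv2.imwrite("pics/g1.png",cv2.resize(im[uv[1]-h:uv[1]+h,uv[0]-h:uv[0]+h],(500,500),interpolation=cv2.INTER_CUBIC))
E
```

```text
t 4.72 p [471.3 178.3 268.1] phi 56.43 xdir [ 0.002   0.0012 -1.    ] j [ 2.300e-01  5.180e-01  1.989e+00  1.000e-03  6.320e-01 -7.560e-01] F [ 0.3  1.  -0.8] M [ 0.05 -0.23  0.04] op 0.637
```

View pics/g1.png

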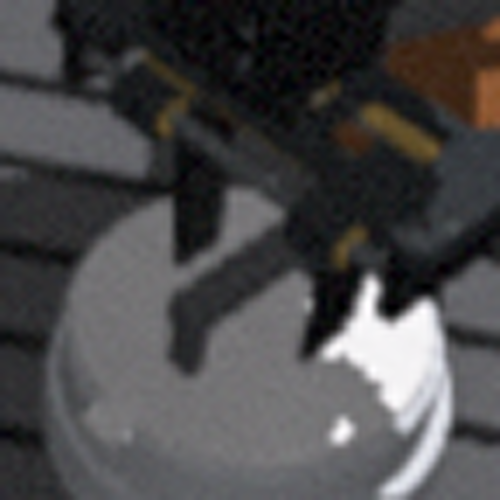

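Call:
{"api": "jog_arm", "payload": {"deltas": [0, 0, 0, 0, 0, 0, 0.25, 0, 0, 0, 0, 0, 0, 0.25, 0, 0, 0, 0, 0, 0, 0.25, 0, 0, 0, 0, 0, 0, 0.25]}}

```text
t: 5.28
eef_pos: [471.3, 178.3, 268.2]
tcp_rot: [1.102, 1.568, 0.516]
ft_force: [-0.1, 0.1, -0.2]
opening: 0.255
```

```bash
python3 - <<'E'
from pl import *
s,p,R=report()
im,P=cam("scene")
uv=proj(P,[471.5,177.5,100])[0].astype(int)
h=36
cv2.imwrite("pics/g2.png",cv2.resize(im[uv[1]-h:uv[1]+h,uv[0]-h:uv[0]+h],(500,500),interpolation=cv2.INTER_CUBIC))
E
```

```text
t 5.28 p [471.3 178.3 268.2] phi 56.43 xdir [ 0.0021  0.0012 -1.    ] j [ 2.300e-01  5.180e-01  1.989e+00  1.000e-03  6.320e-01 -7.550e-01] F [-0.1  0.1 -0.2] M [ 0.05 -0.15 -0.01] op 0.255
```

View pics/g2.png

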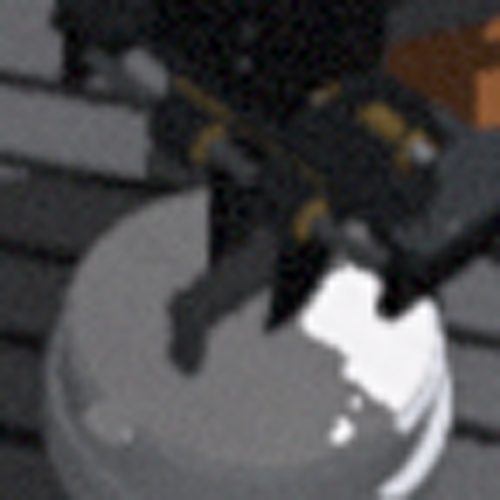

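Call:
{"api": "jog_arm", "payload": {"deltas": [0, 0, 0, 0, 0, 0, 0, 0, 0, 0, 0, 0, 0, 0, 0, 0, 0, 0, 0, 0, 0, 0, 0, 0, 0, 0, 0, 0]}}

```text
t: 5.82
eef_pos: [471.2, 178.2, 268.2]
tcp_rot: [1.194, 1.569, 0.608]
ft_force: [0.1, -0.0, 0.7]
opening: 0.167
```

```bash
python3 -c "
from pl import *
report()"
```

```text
t 5.83 p [471.2 178.2 268.2] phi 56.41 xdir [ 0.0017  0.0012 -1.    ] j [ 2.30e-01  5.18e-01  1.99e+00  1.00e-03  6.32e-01 -7.55e-01] F [ 0.1 -0.   0.7] M [-0.07 -0.09 -0.12] op 0.167
```

Call:
{"api": "jog_arm", "payload": {"deltas": [-2, 0, 0, 0, 0, 0, 0, -5, 0, 0, 0, 0, 0, 0, -10, 0, 0, 0, 0, 0, 0, -15, 0, 0, 0, 0, 0, 0, -15, 0, 0, 0, 0, 0, 0, -12, 0, 0, 0, 0, 0, 0, -8, 0, 0, 0, 0, 0, 0, -4, 0, 0, 0, 0, 0, 0, -1, 0, 0, 0, 0, 0, 0, 0, 0, 0, 0, 0, 0, 0]}}

```text
t: 7.08
eef_pos: [470.5, 178.1, 344.1]
tcp_rot: [2.305, 1.57, 1.719]
ft_force: [-0.4, -0.7, -5.1]
opening: 0.168
```

```bash
python3 - <<'E'
from pl import *
s,p,R=report()
plan(p,R,np.array([500,-110,360.]),tgtR(np.radians(20)),10,0)
im,P=cam("scene");cv2.imwrite("pics/lift.png",im[100:340,240:560])
E
```

```text
t 7.08 p [470.5 178.1 344.1] phi 56.44 xdir [-1.e-04  7.e-04 -1.e+00] j [ 2.300e-01  3.980e-01  1.923e+00  1.000e-03  8.200e-01 -7.550e-01] F [-0.4 -0.7 -5.1] M [-0.02 -0.1   0.  ] op 0.168
10 max [1.60e+00 2.24e+01 2.76e+01 6.36e-02 1.00e-04 0.00e+00 0.00e+00]
[-1.6, -22.4, 18.4, 0.0636, -0.0001, -0.0, 0.0, -1.6, -21.2, 19.8, 0.0636, -0.0001, -0.0, 0.0, -1.6, -19.9, 21.1, 0.0636, -0.0001, -0.0, 0.0, -1.6, -18.5, 22.3, 0.0636, -0.0001, -0.0, 0.0, -1.6, -17.0, 23.4, 0.0636, -0.0001, -0.0, 0.0, -1.6, -15.5, 24.5, 0.0636, -0.0001, -0.0, 0.0, -1.6, -13.9, 25.4, 0.0636, -0.0001, -0.0, 0.0, -1.6, -12.3, 26.2, 0.0636, -0.0001, -0.0, 0.0, -1.6, -10.6, 27.0, 0.0636, -0.0001, -0.0, 0.0, -1.6, -8.9, 27.6, 0.0636, -0.0001, -0.0, 0.0]
```

View pics/lift.png

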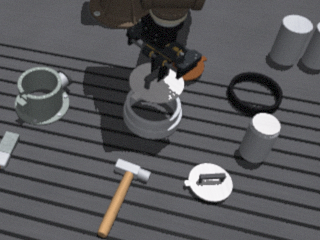

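Call:
{"api": "jog_arm", "payload": {"deltas": [-2, -11, 9, 0.03, 0, 0, 0, -2, -21, 20, 0.06, 0, 0, 0, -2, -20, 21, 0.064, 0, 0, 0, -2, -18.5, 22.3, 0.064, 0, 0, 0, -2, -17, 23.4, 0.064, 0, 0, 0, -2, -15.5, 24.5, 0.064, 0, 0, 0, -2, -14, 25.4, 0.064, 0, 0, 0, -2, -12.3, 26.2, 0.064, 0, 0, 0, -1, -8, 20, 0.064, 0, 0, 0, -1, -4, 10, 0.064, 0, 0, 0]}}

```text
t: 8.38
eef_pos: [499.9, -84.0, 361.2]
tcp_rot: [-1.844, 1.567, -3.064]
ft_force: [-0.1, -0.9, -4.0]
opening: 0.163
```

```bash
python3 - <<'E'
from pl import *
s,p,R=report()
plan(p,R,np.array([507,-131,345.]),tgtR(np.radians(20)),3,0)
E
```

```text
t 8.38 p [499.9 -84.  361.2] phi 20.1 xdir [-4.e-03 -3.e-04 -1.e+00] j [-0.297  0.38   1.895 -0.002  0.871 -0.646] F [-0.1 -0.9 -4. ] M [-0.04 -0.11 -0.01] op 0.163
3 max [5.40e+00 3.10e+00 1.55e+01 6.00e-04 4.00e-04 1.30e-03 0.00e+00]
[5.4, -3.1, 15.5, 0.0006, -0.0004, 0.0013, 0.0, 5.4, -3.1, 15.5, 0.0006, -0.0004, 0.0013, 0.0, 5.4, -3.1, 15.5, 0.0006, -0.0004, 0.0013, 0.0]
```

Call:
{"api": "jog_arm", "payload": {"deltas": [4, -3, 13, 0, 0, 0, 0, 4, -3, 13, 0, 0, 0, 0, 4, -2, 9, 0, 0, 0, 0, 2, 0, 4, 0, 0, 0, 0, 0, 0, 0, 0, 0, 0, 0, 0, 0, 0, 0, 0, 0, 0]}}

```text
t: 9.12
eef_pos: [505.6, -127.2, 345.4]
tcp_rot: [-1.965, 1.565, 3.099]
ft_force: [-0.9, -0.6, -4.4]
opening: 0.166
```

```bash
python3 - <<'E'
from ov import *
from pl import *
s,p,R=report()
plan(p,R,np.array([507,-131,340.]),tgtR(np.radians(20)),1,0)
g=p+R[:,0]*171
yaw=np.arctan2(R[1,1],R[0,1])-np.pi/2
o=[]
for n in("scene","top"):
    im,P=cam(n);np.savez(f"{n}3.npz",im=im,P=P)
    uv=proj(P,[507,-131,110])[0]
    q={"scene":(506.8,-129.2,0),"top":(507.7,-132.6,0)}[n]
    o.append(cv2.resize(over(im,P,[(LID,(g[0],g[1],g[2]-37),yaw),(POT[:2],q,np.radians(-25))],*uv,h=45,s=12),(400,400),interpolation=cv2.INTER_AREA))
cv2.imwrite("pics/hp.png",np.hstack(o))
E
```

```text
t 9.12 p [ 505.6 -127.2  345.4] phi 20.12 xdir [-5.5e-03  2.0e-04 -1.0e+00] j [-0.373  0.42   1.878 -0.002  0.849 -0.723] F [-0.9 -0.6 -4.4] M [-0.02 -0.16 -0.01] op 0.166
1 max [5.4e+00 1.0e-01 4.1e+00 2.1e-03 2.1e-03 5.1e-03 0.0e+00]
[5.4, 0.1, 4.1, 0.0021, -0.0021, 0.0051, 0.0]
```

View pics/hp.png

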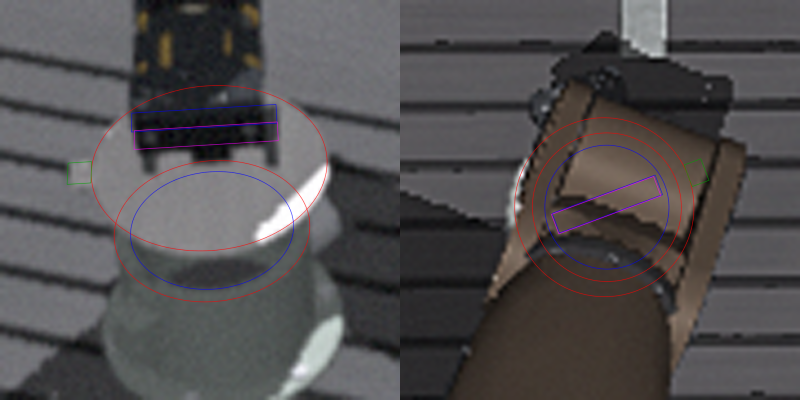

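```bash
python3 - <<'E'
from ov import *
from pl import *
s,p,R=now();g=p+R[:,0]*171
d=np.load("scene3.npz");im,P=d["im"],d["P"]
ang=[a for a in range(-150,150,2)]
for R0 in(69,70,71):print(fitc(im,P,g[:2],g[2]-31,(R0,),(1,),ang=ang))
print(g)
c,_=fitc(im,P,g[:2],g[2]-31,(70,),(1,),ang=ang)
yaw=np.arctan2(R[1,1],R[0,1])-np.pi/2
uv=proj(P,[507,-131,130])[0]
o=over(im,P,[(LID,(c[0],c[1],g[2]-37),yaw)],*uv,h=36,s=8)
cv2.imwrite("pics/hp2.png",o)
E
```

```text
(array([ 508.88072925, -123.94163358]), np.float64(21.723320296618326))
(array([ 507.22890872, -124.8227216 ]), np.float64(22.430721366560785))
(array([ 506.90527061, -125.85164164]), np.float64(23.43073392468076))
[ 504.68341515 -127.11536055  174.51924328]
```

View pics/hp2.png

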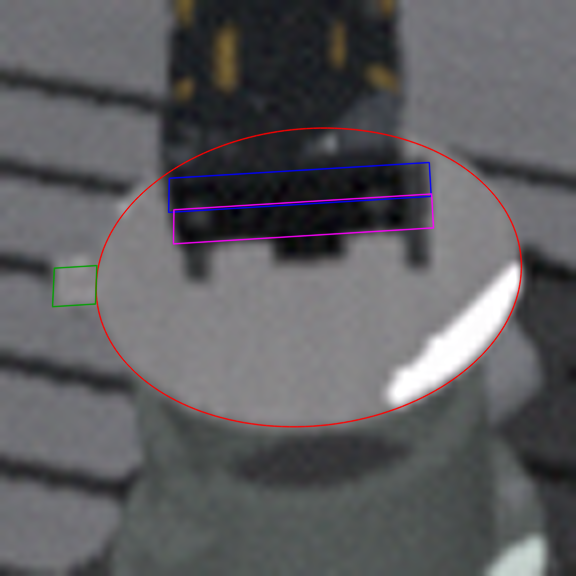

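```bash
python3 - <<'E'
from pl import *
s,p,R=report()
plan(p,R,np.array([505.5,-131.2,322.]),tgtR(np.radians(20)),3,0)
E
```

```text
t 9.22 p [ 505.6 -127.1  345.5] phi 20.13 xdir [-5.2e-03  1.0e-04 -1.0e+00] j [-0.373  0.42   1.878 -0.002  0.849 -0.723] F [ 0.1  0.3 -5.1] M [ 0.05 -0.15 -0.03] op 0.164
3 max [7.8e+00 5.0e-01 1.3e+00 7.0e-04 6.0e-04 1.6e-03 0.0e+00]
[7.8, -0.5, 1.3, 0.0007, -0.0006, 0.0016, 0.0, 7.8, -0.5, 1.3, 0.0007, -0.0006, 0.0016, 0.0, 7.8, -0.5, 1.3, 0.0007, -0.0006, 0.0016, 0.0]
```

Call:
{"api": "jog_arm", "payload": {"deltas": [6, -0.5, 1.3, 0, -0.0006, 0.002, 0, 8, -0.5, 1.3, 0, -0.0006, 0.002, 0, 6, -0.5, 1.3, 0, -0.0006, 0.002, 0, 2, 0, 0, 0, 0, 0, 0, 0, 0, 0, 0, 0, 0, 0]}}

```text
t: 9.85
eef_pos: [505.4, -131.2, 321.8]
tcp_rot: [1.814, 1.57, 0.596]
ft_force: [-0.5, -0.1, -3.8]
opening: 0.166
```

```bash
python3 - <<'E'
from ov import *
from pl import *
s,p,R=report()
g=p+R[:,0]*171;print(g)
plan(p,R,np.array([505.5,-131.2,320.]),tgtR(np.radians(20)),1,0)
im,P=cam("scene")
ang=[a for a in range(-150,150,2)]
for R0 in(69,70,71):print(fitc(im,P,g[:2],g[2]-31,(R0,),(1,),ang=ang))
yaw=np.arctan2(R[1,1],R[0,1])-np.pi/2
uv=proj(P,[507,-131,110])[0]
o=over(im,P,[(LID,(g[0],g[1],g[2]-37),yaw)],*uv,h=36,s=8)
cv2.imwrite("pics/hp3.png",o)
E
```

```text
t 9.85 p [ 505.4 -131.2  321.8] phi 20.17 xdir [ 1.1e-03  7.0e-04 -1.0e+00] j [-3.810e-01  4.540e-01  1.901e+00  1.000e-03  7.870e-01 -7.340e-01] F [-0.5 -0.1 -3.8] M [-0.03 -0.1  -0.01] op 0.166
[ 505.57749738 -131.05504634  150.75773165]
1 max [1.8e+00 1.0e-01 1.0e-01 2.9e-03 3.0e-04 1.2e-03 0.0e+00]
[1.8, 0.1, 0.1, 0.0029, -0.0003, -0.0012, 0.0]
(array([ 508.74959828, -127.29030272]), np.float64(24.30782212129659))
(array([ 507.80695502, -128.54720523]), np.float64(25.6888547116725))
(array([ 507.2535552 , -129.44225929]), np.float64(26.388753692924098))
```

View pics/hp3.png

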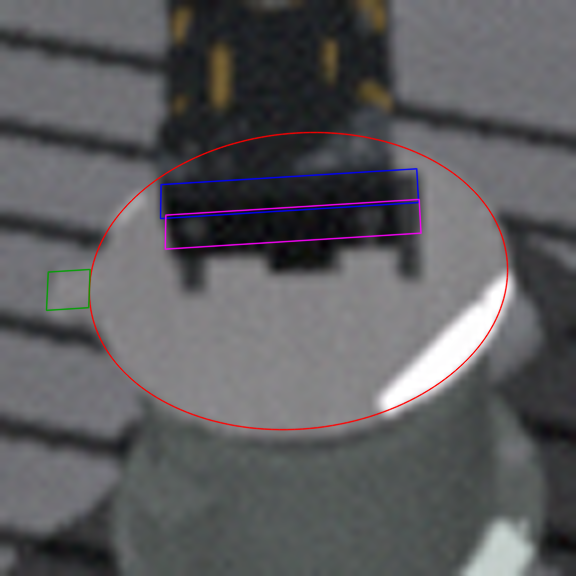

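Call:
{"api": "jog_arm", "payload": {"deltas": [3, 0.2, 0.2, 0, 0, -0.001, 0, 2, 0, 0, 0, 0, 0, 0, 2, 0, 0, 0, 0, 0, 0, 1, 0, 0, 0, 0, 0, 0, 0, 0, 0, 0, 0, 0, 0]}}

```text
t: 10.52
eef_pos: [505.7, -131.2, 313.7]
tcp_rot: [1.224, 1.57, 0.006]
ft_force: [-0.5, -0.4, -3.8]
opening: 0.164
```

```bash
python3 -c "
from pl import *
report()"
```

```text
t 10.53 p [ 505.7 -131.2  313.7] phi 20.17 xdir [ 9.e-04  0.e+00 -1.e+00] j [-0.38   0.466  1.907  0.     0.767 -0.733] F [-0.5 -0.4 -3.8] M [ 0.05 -0.07  0.06] op 0.164
```

Call:
{"api": "jog_arm", "payload": {"deltas": [2, 0, 0, 0, 0, 0, 0, 2, 0, 0, 0, 0, 0, 0, 1, 0, 0, 0, 0, 0, 0, 0, 0, 0, 0, 0, 0, 0]}}

```text
t: 11.02
eef_pos: [505.8, -131.3, 308.3]
tcp_rot: [1.185, 1.57, -0.034]
ft_force: [0.8, -0.2, -4.3]
opening: 0.167
```

```bash
python3 -c "
from pl import *
report()"
```

```text
t 11.03 p [ 505.8 -131.3  308.3] phi 20.17 xdir [ 0.001 -0.    -1.   ] j [-0.38   0.474  1.912  0.     0.755 -0.733] F [ 0.8 -0.2 -4.3] M [ 0.02 -0.15  0.  ] op 0.167
```

Call:
{"api": "jog_arm", "payload": {"deltas": [1, 0, 0, 0, 0, 0, 0, 1, 0, 0, 0, 0, 0, 0, 0.5, 0, 0, 0, 0, 0, 0]}}

```text
t: 11.4
eef_pos: [505.7, -130.9, 306.5]
tcp_rot: [1.332, 1.569, 0.113]
ft_force: [-2.5, 2.6, 4.7]
opening: 0.168
```

```bash
python3 -c "
from pl import *
report()"
```

```text
t 11.4 p [ 505.7 -130.9  306.5] phi 20.17 xdir [ 1.5e-03  2.0e-04 -1.0e+00] j [-3.800e-01  4.760e-01  1.914e+00  1.000e-03  7.500e-01 -7.330e-01] F [-2.5  2.6  4.7] M [ 0.11  0.24 -0.05] op 0.168
```

Call:
{"api": "jog_arm", "payload": {"deltas": [0.5, 0, 0, -0.03, 0, 0, 0, 0.5, 0, 0, -0.05, 0, 0, 0, 0.5, 0, 0, -0.05, 0, 0, 0, 0.5, 0, 0, -0.05, 0, 0, 0]}}

```text
t: 11.9
eef_pos: [505.1, -131.2, 305.1]
tcp_rot: [0.693, 1.57, -0.337]
ft_force: [-4.7, 3.6, 5.7]
opening: 0.166
```

```bash
python3 -c "
from pl import *
report()"
```

```text
t 11.9 p [ 505.1 -131.2  305.1] phi 31.0 xdir [ 8.e-04 -3.e-04 -1.e+00] j [-0.381  0.478  1.916  0.     0.746 -0.922] F [-4.7  3.6  5.7] M [ 0.2   0.58 -0.48] op 0.166
```

Call:
{"api": "jog_arm", "payload": {"deltas": [0.2, 0, 0, -0.05, 0, 0, 0, 0.2, 0, 0, -0.05, 0, 0, 0, 0.2, 0, 0, -0.05, 0, 0, 0, 0.2, 0, 0, -0.05, 0, 0, 0]}}

```text
t: 12.4
eef_pos: [504.6, -131.5, 305.0]
tcp_rot: [0.368, 1.57, -0.452]
ft_force: [-3.7, 1.0, 4.7]
opening: 0.169
```

```bash
python3 - <<'E'
from ov import *
from pl import *
s,p,R=report()
g=p+R[:,0]*171
im,P=cam("scene")
yaw=np.arctan2(R[1,1],R[0,1])-np.pi/2
uv=proj(P,[507,-131,90])[0]
o=over(im,P,[(LID,(g[0]+2,g[1]+2.5,g[2]-37),yaw)],*uv,h=36,s=8)
cv2.imwrite("pics/t1.png",o)
E
```

```text
t 12.4 p [ 504.6 -131.5  305. ] phi 43.02 xdir [ 7.e-04 -4.e-04 -1.e+00] j [-0.382  0.478  1.917 -0.     0.745 -1.133] F [-3.7  1.   4.7] M [-0.04  0.31 -0.33] op 0.169
```

View pics/t1.png

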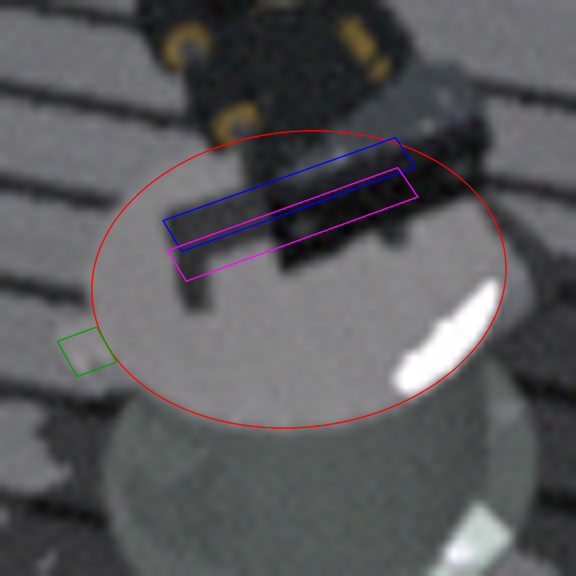

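Call:
{"api": "jog_arm", "payload": {"deltas": [0.2, 0, 0, -0.05, 0, 0, 0, 0.2, 0, 0, -0.05, 0, 0, 0, 0.2, 0, 0, -0.05, 0, 0, 0, 0.2, 0, 0, -0.04, 0, 0, 0, 0.2, 0, 0, -0.03, 0, 0, 0]}}

```text
t: 13.08
eef_pos: [504.3, -132.1, 304.6]
tcp_rot: [0.051, 1.569, -0.541]
ft_force: [-4.2, 0.9, 5.5]
opening: 0.17
```

```bash
python3 -c "
from pl import *
report()"
```

```text
t 13.07 p [ 504.3 -132.1  304.6] phi 56.1 xdir [ 1.5e-03 -9.0e-04 -1.0e+00] j [-0.383  0.478  1.918 -0.     0.743 -1.362] F [-4.2  0.9  5.5] M [-0.02  0.37 -0.39] op 0.17
```

Call:
{"api": "jog_arm", "payload": {"deltas": [0.3, 0, 0, -0.025, 0, 0, 0, 0.3, 0, 0, -0.025, 0, 0, 0, 0.3, 0, 0, -0.025, 0, 0, 0, 0.3, 0, 0, -0.025, 0, 0, 0]}}

```text
t: 13.58
eef_pos: [504.1, -132.2, 303.7]
tcp_rot: [-0.133, 1.569, -0.62]
ft_force: [-4.2, 1.2, 4.2]
opening: 0.166
```

```bash
python3 -c "
from pl import *
report()"
```

```text
t 13.57 p [ 504.1 -132.2  303.7] phi 62.1 xdir [ 0.0016 -0.0011 -1.    ] j [-3.830e-01  4.790e-01  1.920e+00 -1.000e-03  7.410e-01 -1.466e+00] F [-4.2  1.2  4.2] M [ 0.04  0.27 -0.3 ] op 0.166
```

Call:
{"api": "jog_arm", "payload": {"deltas": [0.5, 0, 0, -0.018, 0, 0, 0, 0.5, 0, 0, -0.018, 0, 0, 0, 0.5, 0, 0, -0.018, 0, 0, 0]}}

```text
t: 13.95
eef_pos: [504.3, -132.2, 301.6]
tcp_rot: [-0.192, 1.569, -0.621]
ft_force: [-0.5, -0.2, -4.3]
opening: 0.163
```

```bash
python3 - <<'E'
from ov import *
from pl import *
s,p,R=report()
g=p+R[:,0]*171
im,P=cam("scene")
yaw=np.arctan2(R[1,1],R[0,1])-np.pi/2
uv=proj(P,[507,-131,90])[0]
o=over(im,P,[(LID,(g[0]+2,g[1]+2.5,g[2]-37),yaw)],*uv,h=36,s=8)
cv2.imwrite("pics/t2.png",o)
E
```

```text
t 13.95 p [ 504.3 -132.2  301.6] phi 65.44 xdir [ 0.0016 -0.0012 -1.    ] j [-3.830e-01  4.830e-01  1.921e+00 -1.000e-03  7.360e-01 -1.525e+00] F [-0.5 -0.2 -4.3] M [ 0.05 -0.17 -0.04] op 0.163
```

View pics/t2.png

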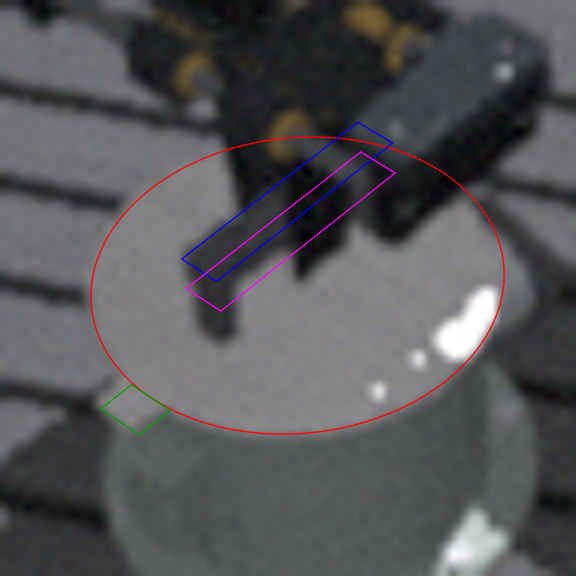

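Call:
{"api": "jog_arm", "payload": {"deltas": [1, 0, 0, 0, 0, 0, 0, 1, 0, 0, 0, 0, 0, 0, 1, 0, 0, 0, 0, 0, 0]}}

```text
t: 14.38
eef_pos: [505.1, -132.5, 298.8]
tcp_rot: [-0.069, 1.566, -0.497]
ft_force: [2.2, -1.6, 2.7]
opening: 0.162
```

```bash
python3 -c "
from pl import *
report()"
```

```text
t 14.38 p [ 505.1 -132.5  298.8] phi 65.49 xdir [ 0.0041 -0.0022 -1.    ] j [-3.830e-01  4.880e-01  1.922e+00 -1.000e-03  7.270e-01 -1.526e+00] F [ 2.2 -1.6  2.7] M [ 0.01 -0.24 -0.05] op 0.162
```

Call:
{"api": "jog_arm", "payload": {"deltas": [1, 0, 0, 0, 0, 0, 0, 1, 0, 0, 0, 0, 0, 0, 1, 0, 0, 0, 0, 0, 0, 1, 0, 0, 0, 0, 0, 0]}}

```text
t: 14.88
eef_pos: [505.0, -132.6, 298.0]
tcp_rot: [-0.045, 1.563, -0.473]
ft_force: [-2.6, -0.1, 14.8]
opening: 0.165
```

```bash
python3 -c "
from pl import *
report()"
```

```text
t 14.88 p [ 505.  -132.6  298. ] phi 65.49 xdir [ 0.0072 -0.0037 -1.    ] j [-3.830e-01  4.890e-01  1.923e+00 -1.000e-03  7.220e-01 -1.525e+00] F [-2.6 -0.1 14.8] M [ 0.31  0.53 -0.06] op 0.165
```

Call:
{"api": "jog_arm", "payload": {"deltas": [1, 0, 0, 0, 0, 0, 0, 1, 0, 0, 0, 0, 0, 0, 0, 0, 0, 0, 0, 0, 0]}}

```text
t: 15.25
eef_pos: [504.6, -132.4, 298.3]
tcp_rot: [-0.033, 1.561, -0.461]
ft_force: [1.2, -1.0, -0.1]
opening: 0.164
```

```bash
python3 - <<'E'
from ov import *
from pl import *
s,p,R=report()
im,P=cam("scene")
uv=proj(P,[507,-131,90])[0]
o=over(im,P,[(LID,(506.8,-129.2,90),np.radians(-25))],*uv,h=36,s=8)
cv2.imwrite("pics/t3.png",o)
E
```

```text
t 15.25 p [ 504.6 -132.4  298.3] phi 65.48 xdir [ 0.0088 -0.0044 -1.    ] j [-3.830e-01  4.880e-01  1.924e+00 -1.000e-03  7.200e-01 -1.525e+00] F [ 1.2 -1.  -0.1] M [ 0.16 -0.06  0.01] op 0.164
```

View pics/t3.png

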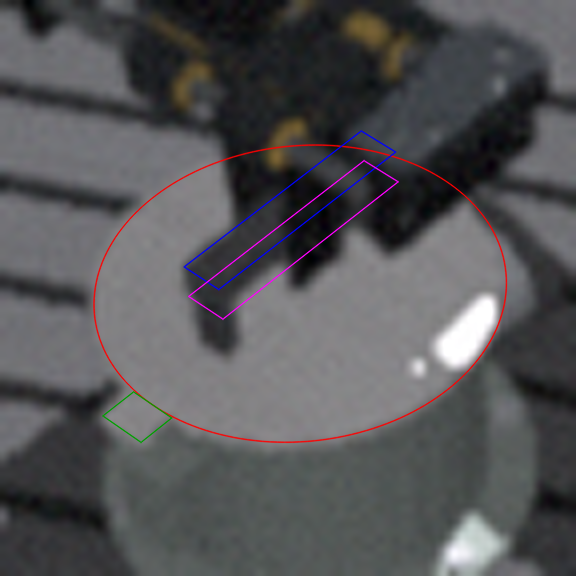

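Call:
{"api": "jog_arm", "payload": {"deltas": [0, 0, 0, 0, 0, 0, 0.5, 0, 0, 0, 0, 0, 0, 0.5, 0, 0, 0, 0, 0, 0, 0.5, 0, 0, 0, 0, 0, 0, 0.5]}}

```text
t: 15.8
eef_pos: [504.4, -132.3, 297.5]
tcp_rot: [-0.049, 1.563, -0.477]
ft_force: [-0.1, -0.4, -0.1]
opening: 0.485
```

```bash
python3 - <<'E'
from ov import *
from pl import *
s,p,R=report()
im,P=cam("scene")
uv=proj(P,[507,-131,90])[0]
o=over(im,P,[(LID,(506.8,-129.2,90),np.radians(-25))],*uv,h=36,s=8)
cv2.imwrite("pics/t4.png",o)
E
```

```text
t 15.8 p [ 504.4 -132.3  297.5] phi 65.49 xdir [ 0.0073 -0.0038 -1.    ] j [-3.830e-01  4.890e-01  1.925e+00 -1.000e-03  7.200e-01 -1.525e+00] F [-0.1 -0.4 -0.1] M [ 0.1  -0.1  -0.02] op 0.485
```

View pics/t4.png

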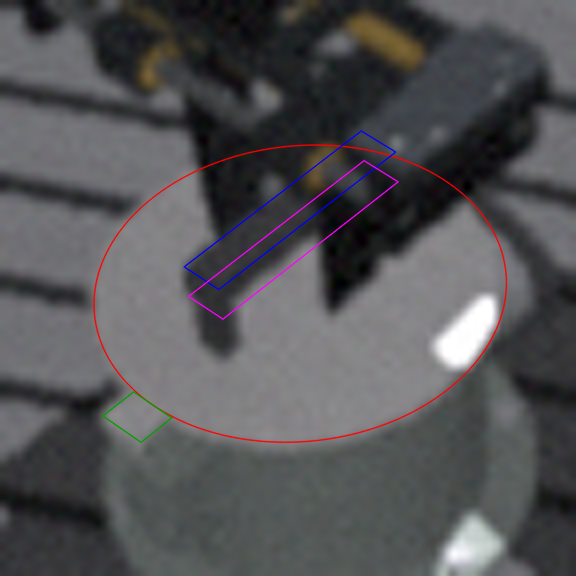

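Released cleanly, with zero force. Now I'll raise the arm and move it aside to check from both cameras.

Call:
{"api": "jog_arm", "payload": {"deltas": [-4, 0, 0, 0, 0, 0, 0.5, -10, 0, 0, 0, 0, 0, 0.5, -20, 0, 0, 0, 0, 0, 0.5, -30, 0, 0, 0, 0, 0, 0.5, -30, 0, 0, 0, 0, 0, 0.5, -20, 10, 10, 0, 0, 0, 0.5, -10, 0, 0, 0, 0, 0, 0.5, 0, 0, 0, 0, 0, 0, 0.5]}}

```text
t: 16.85
eef_pos: [516.0, -126.6, 429.2]
tcp_rot: [-0.036, 1.561, -0.463]
ft_force: [-0.4, 0.1, 0.4]
opening: 0.502
```

```bash
python3 - <<'E'
from pl import *
s,p,R=report()
plan(p,R,np.array([470,150,430.]),R,8,0.5)
E
```

```text
t 16.85 p [ 516.  -126.6  429.2] phi 65.5 xdir [ 0.0087 -0.0044 -1.    ] j [-3.650e-01  3.310e-01  1.758e+00 -1.000e-03  1.044e+00 -1.507e+00] F [-0.4  0.1  0.4] M [ 0.03 -0.11  0.02] op 0.502
8 max [ 0.3 29.1 19.6  0.   0.   0.   0.5]
[-0.3, 29.1, -19.6, 0.0, 0.0, 0.0, 0.5, -0.3, 29.1, -19.6, 0.0, 0.0, 0.0, 0.5, -0.3, 29.1, -19.6, 0.0, 0.0, 0.0, 0.5, -0.3, 29.1, -19.6, 0.0, 0.0, 0.0, 0.5, -0.3, 29.1, -19.6, 0.0, 0.0, 0.0, 0.5, -0.3, 29.1, -19.6, 0.0, 0.0, 0.0, 0.5, -0.3, 29.1, -19.6, 0.0, 0.0, 0.0, 0.5, -0.3, 29.1, -19.6, 0.0, 0.0, 0.0, 0.5]
```

Call:
{"api": "jog_arm", "payload": {"deltas": [-0.3, 29, -20, 0, 0, 0, 0.5, -0.3, 29, -20, 0, 0, 0, 0.5, -0.3, 29, -20, 0, 0, 0, 0.5, -0.3, 29, -20, 0, 0, 0, 0.5, -0.3, 29, -20, 0, 0, 0, 0.5, -0.3, 29, -20, 0, 0, 0, 0.5, -0.3, 20, -14, 0, 0, 0, 0.5, 0, 8, -6, 0, 0, 0, 0.5, 0, 0, 0, 0, 0, 0, 0.5, 0, 0, 0, 0, 0, 0, 0.5]}}

```text
t: 18.1
eef_pos: [468.3, 119.5, 422.8]
tcp_rot: [-1.903, 1.565, -2.334]
ft_force: [-0.3, -0.4, -0.0]
opening: 0.5
```

```bash
python3 - <<'E'
from ov import *
from pl import *
s,p,R=report()
o=[]
for n in("scene","top"):
    im,P=cam(n);cv2.imwrite(f"pics/{n}_f.png",im)
    uv=proj(P,[507,-131,90])[0]
    q={"scene":(506.8,-129.2,90),"top":(507.7,-132.6,90)}[n]
    o.append(cv2.resize(over(im,P,[(LID[:3],q,np.radians(-25)),(POT[3:4],(q[0],q[1],0),np.radians(-25))],*uv,h=33,s=12),(400,400),interpolation=cv2.INTER_AREA))
cv2.imwrite("pics/fin.png",np.hstack(o))
E
```

```text
t 18.1 p [468.3 119.5 422.8] phi 65.33 xdir [-0.0042 -0.0044 -1.    ] j [ 0.114  0.269  1.87  -0.005  1.007 -1.024] F [-0.3 -0.4 -0. ] M [ 0.06 -0.13 -0.  ] op 0.5
```

View pics/fin.png

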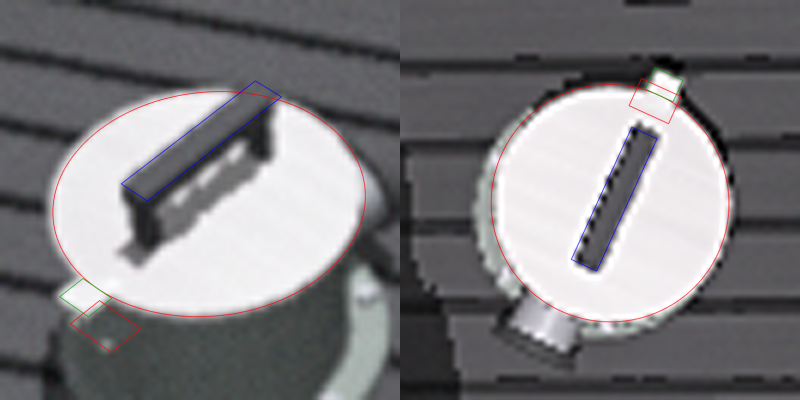

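View pics/scene_f.png

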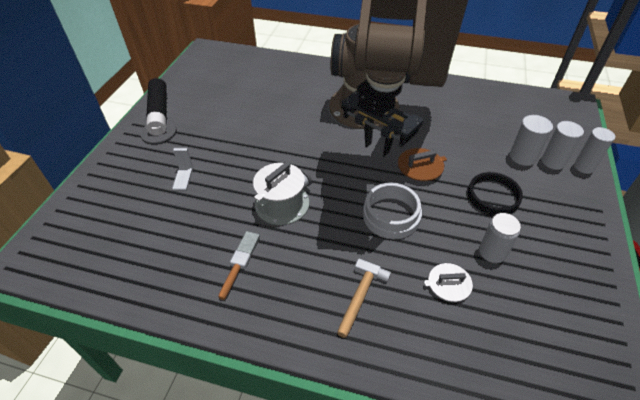

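```bash
python3 -c "
from cell import env
print(env.job_done())"
```

```text
the job is handed in; nothing more can be done
None
```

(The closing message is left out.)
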